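# Switch off the drying plate and clear the broken meringue

## Robot

A 6-joint arm with a two-finger parallel gripper is mounted at the origin on the work surface. World frame = base frame: x ahead of the robot, y to its left, z up, the work surface at z = 0. Lengths are in m, angles in rad, forces in N, time in s.
With the tool pointing down it reaches from about 0.375 to 0.9 m from the base axis. Payload 3.1 kg.
Tool frame: the origin (TCP) lies midway between the tips of the shut fingers; the grasp point (between the pads) lies 19 mm behind it (pinch_z is the distance from the TCP to the grasp point, in m); y points along the fingers, z is the direction in which the jaws open and shut, and the axes are right-handed (so a half turn about y gives the same grasp; the last joint's range is limited). The gripper opens to 87 mm and grips with 3 to 60 N. Pads are 19 mm wide; open, the fingers measure 117 mm over their backs; the gripper's body (75 mm by 190 mm) begins 51 mm behind the grasp point.
Start: joints at [-1.502, 0.527, 1.433, -0, 1.181, -0.178], TCP at [0.153, -0.606, 0.223] pointing down, gripper open.
Joint ranges: [-3.08, 3.08], [-0.75, 2.2], [0.22, 2.44], [-1.43, 4.57], [0, 2.65], [-2.85, 2.85]. Speed limits (rad/s): [2.79, 2.79, 3.14, 3.14, 3.14, 3.14].

## Interface

Orientations are given as a unit quaternion [x, y, z, w].
In Python, from rig import * gives the robot as it stands.
- The arm moves only by the tool drive_tool, never from a script. Its argument "plan" is a list of rows, each a list of 7 numbers: the shift along the tool's x, y, z in mm, then the turn, a rotation vector about the tool's x, y, z in degrees, then the finger opening in mm, from 0 to 87. A call has 1 to 10 rows; each row is the pose to reach, as a shift and turn from the pose commanded when the call began, along the tool's axes at that moment; what a row does not reach only later rows make up. A row lasts 1/10 s, in which the tool goes at most 50 mm and 8.59 degrees, less where a joint would pass 70% of its speed; a pose out of reach is approached as far as the arm can. A call with a gripper value outside its range is refused whole. The fingers move at their own pace and stop on an object; "newtons" is the grip in N (left out, the last holds). Time passes only in rows, so rows that repeat a pose let the fingers close. It gives the time, the measured TCP pose, the force and the opening at its end, in the units of the state.
- get_obs(): the state, without advancing time (a new reading comes with each control period).
- camera(name): name is "scene" or "top" or "wrist"; returns the picture (480x640x3 uint8, blue, green, red); there is no depth.
- get_calibration(name): a dict with "fx", "fy", "cx", "cy" (pixels), "origin" and "rotation" of the camera in the world; the wrist camera has in their place "tool_from_camera" (4x4, takes a point from camera to tool coordinates, whose origin is the TCP and whose axes are the tool frame's). Camera axes: x right, y down, z forward; pixel columns grow to the right and rows downward; lengths in m; the calibration is good to about 2 mm. A picture is of the moment at which its call begins: read the wrist's pose just before it. get_calibration takes no time and is no camera call.
- hand_in(): hands the job in, once; it reports no verdict.
Trained networks look in the newest picture that a camera, given by its name, has taken for a name from the list of things; names that differ only in an ending like _2 or _b are one class to them, and where a whole thing is asked for, a point or a joint stands for the part that bears it (a point fixed in the world has none). Each returns a list of dicts, best first, with "conf" (0 to 1); they miss things now and then, are a little off and sometimes report something else, mostly with a low value. They report only what shows in the picture. A call takes as long as a camera call.
- spot_in(camera, target): "location" ([column, row] in pixels, amid what is visible of it).
- mark_of(camera, target): "location" ([column, row] in pixels: a listed point, or the origin of a listed thing).
The state is a dict: "time": time; "q": joint angles; "joint_velocities": joint speeds; "joint_torque": joint torques, N m; "position": TCP position; "tool_rot": TCP orientation; "ft_force": force on the tool from outside, world axes, zero at the start; "moment": the same for the moment, N m; "grip_width": finger opening in m.
Only numpy, scipy, OpenCV 4.12 (cv2) and the standard library are available. Lean on these libraries where they do the work, as an engineer would, in place of code of your own. Each camera call takes 0.05 s, during which the arm holds its last target. There are 200 camera calls.

## Task

First switch off the drying plate on the steel table: its bar knob must be pushed well in (never force it) before it will turn clockwise to the off mark, and there it must spring back out. Then clear the two angular broken chunks of meringue off the plate into the open rectangular steel scrap tub beside it. Leave the two whole round meringues standing where they are on the plate.

Things in the scene. Friction and masses are not known exactly. Their poses are not given: they have to be found in the camera images.
- plate_top (a point): Drying plate: low white case fixed to the table, flat dark steel top 270 x 330 mm (x, y), 50 mm above the table. This point is the centre of the top surface; x and y along the edges, z up. The control box with the knob, 270 x 110 mm and equally high, adjoins the -y edge; the knob's axis is at x -40, y -222 mm from here.
- knob_grip (a point): Black bar knob on the control box, turning about a vertical axis: bar 60 mm long, 18 thick; when out, it spans 16 to 54 mm above the box. This point: on the axis, 38 mm above the box when out. x axis along the bar to its pointer end (white line on top), z up; grip across the thickness. Off mark: dark bar on the box, on the plate's +x side of the knob; a row of dots marks the heat settings.
- knob (a joint): Turn of the knob, rad, growing clockwise seen from above. 0 to 0.45: heating (starts at 0 to 0.4, turns freely there); 0.45 to 1.10: passes only while pushed in (do not force it); 1.10 to 1.30 (end stop): off, where it can spring out. At 1.20 the pointer is on the off mark, along the plate's +x. Friction 0.03 N m.
- knob_in (a joint): How far the knob is pushed in (straight down), m: 0 out, 0.010 fully in; sprung, about 3 N to start and 7.5 N fully in. It can pass the gate when in by more than 0.006; let go at the off mark it springs back to 0, let go half-way it is caught at about 0.006.
- chunk_a_c (a point): The longer broken chunk of baked meringue: angular slab 100 mm long (x), 42 wide (y), 32 thick, slanted broken end at +x, a lump on top near -x (40 mm tall there). Loose, about 40 g, lying on the plate. This point: middle of its length within 5 mm, half-way up, 16 mm above the plate; the flat sides across y are parallel here.
- chunk_b_c (a point): The shorter broken chunk: angular block, main part 70 mm long (x), 50 wide (y), 36 thick, a broken lump jutting out about 18 mm at -x and another on top (45 mm tall there). Loose, about 45 g, lying on the plate. This point: centre of the main part, 18 mm above the plate; the flat sides across y are parallel here.
- whole_1_c (a point): A whole meringue, a round piped swirl with a pointed tip, 72 mm across at the foot, 56 mm tall, loose, about 50 g, standing on the plate. This point is half-way up on its axis.
- whole_2_c (a point): The other whole meringue, same shape and size; half-way up on its axis.
- tub: Scrap tub: an open bare-metal pan fixed on the table, 265 x 162 mm (x, y) outside and 100 mm tall, walls and floor 4 mm, with a narrow flange to 284 x 182 mm around the rim. Origin: centre of its underside, on the table; x along its long side.

How it is judged:
By the outcome, as a careful person would: the job done as asked, in the order asked, and still so for the second after the job is handed in, with the robot touching nothing.
It also fails if it takes over 72 s, if anything falls off the work surface, if the arm or the gripper's body presses on something with over 40 N, if the wrist force passes 120 N, or if a joint passes its speed limit or range.

## Working session

There is one attempt and no reset: what is moved stays moved. The work goes in short steps, Python scripts to look and compute and a tool call to move; the robot and the scene stay as the last step left them, time stands still between calls to the robot, and variables do not carry over. Pictures are saved under pics/ and viewed, about 8 in all and at most 12, crops included, and the job is handed in when it is done.

Besides the shell and the picture viewer there is one more tool, called as name([rows], argument=value, ...), one row to a line, values as JSON. drive_tool: Moves the arm, as the interface text tells. Its arguments: {"type":"object","properties":{"plan":{"type":"array","items":{"type":"array","items":{"type":"number"}}},"newtons":{"type":"number"}},"required":["plan"]}

```bash
mkdir -p pics; cat > h.py <<'E'
from rig import *
import numpy as np, cv2
from scipy.spatial.transform import Rotation as R
def cam(name):
    o=get_obs(); im=camera(name); c=get_calibration(name)
    if 'origin' in c: O=np.array(c['origin']);M=np.array(c['rotation'])
    else:
        T=np.array(c['tool_from_camera']);Rt=R.from_quat(o['tool_rot']).as_matrix()
        O=np.array(o['position'])+Rt@T[:3,3];M=Rt@T[:3,:3]
    return im,c,O,M
def w(px,z,c,O,M):
    d=M@np.array([(px[0]-c['cx'])/c['fx'],(px[1]-c['cy'])/c['fy'],1]);return O+d*(z-O[2])/d[2]
def proj(p,c,O,M):
    q=M.T@(np.array(p)-O);return [c['fx']*q[0]/q[2]+c['cx'],c['fy']*q[1]/q[2]+c['cy']]
E
python3 - <<'E'
from h import *
o=get_obs();print({k:np.round(v,3) for k,v in o.items()});print(R.from_quat(o['tool_rot']).as_matrix().round(3))
S={}
for n in('top','scene'):
    im,c,O,M=cam(n);cv2.imwrite(f'pics/{n}0.png',im);print(n,c)
    for t,z in(('plate_top',.05),('knob_grip',.088),('chunk_a_c',.066),('chunk_b_c',.068),('whole_1_c',.078),('tub',0)):
        for d in mark_of(n,t)[:3]:print(n,t,np.round(d['location'],1),round(d['conf'],2),w(d['location'],z,c,O,M).round(3))
E
```

```text
{'time': np.float64(0.0), 'q': array([-1.502,  0.528,  1.434,  0.   ,  1.181, -0.179]), 'joint_velocities': array([-0.   ,  0.001, -0.001,  0.001, -0.002,  0.001]), 'joint_torque': array([ 1.0000e-03, -4.4004e+01, -1.7659e+01,  6.3000e-02,  5.8000e-02,
       -0.0000e+00]), 'position': array([ 0.153, -0.605,  0.222]), 'tool_rot': array([-0.087,  0.702, -0.701,  0.087]), 'ft_force': array([-0.531, -0.318, -0.384]), 'moment': array([-0.025, -0.005, -0.039]), 'grip_width': np.float64(0.087)}
[[-0.97  -0.     0.244]
 [-0.244  0.002 -0.97 ]
 [-0.    -1.    -0.002]]
top {'fx': 483.90900730387193, 'fy': 483.90900730387193, 'cx': 322.36866908131736, 'cy': 245.266572201647, 'origin': array([0.42443045, 0.0570969 , 0.94065148]), 'rotation': array([ 0.70831235, -0.70146949,  0.05272115, -0.05877625])}Traceback (most recent call last):
  File "<stdin>", line 7, in <module>
  File "h.py", line 12, in w
    d=M@np.array([(px[0]-c['cx'])/c['fx'],(px[1]-c['cy'])/c['fy'],1]);return O+d*(z-O[2])/d[2]
      ~^~~~~~~~~~~~~~~~~~~~~~~~~~~~~~~~~~~~~~~~~~~~~~~~~~~~~~~~~~~~~~
ValueError: matmul: Input operand 1 has a mismatch in its core dimension 0, with gufunc signature (n?,k),(k,m?)->(n?,m?) (size 3 is different from 4)
```

View pics/top0.png

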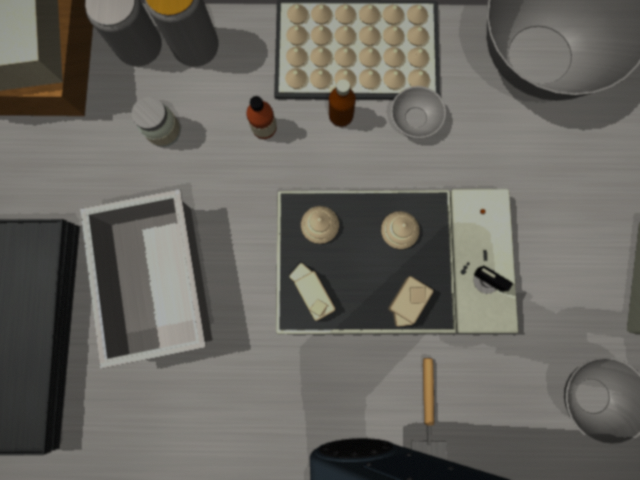

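The top view shows the plate at about (365,260) with the wholes at (320,224) and (400,230). The chunks are at (312,292) and (411,301), the knob at (492,278) and the tub at (143,278). The calibration rotation is a quaternion, so I'll fix my helper.

```bash
sed -i "s/M=np.array(c\['rotation'\])/M=R.from_quat(c['rotation']).as_matrix()/" h.py
python3 - <<'E'
from h import *
for n in('top','scene'):
    im,c,O,M=cam(n);cv2.imwrite(f'pics/{n}1.png',im);print(n,O.round(3),M.round(2).tolist())
    for t,z in(('plate_top',.05),('knob_grip',.088),('chunk_a_c',.066),('whole_1_c',.078),('tub',0)):
        for d in mark_of(n,t)[:3]:print(n,t,np.round(d['location'],1),round(d['conf'],2),w(d['location'],z,c,O,M).round(3))
    if n=='top':
        for nm,px,z in(('plate c',[(278,190),(452,190),(456,333),(278,331)],.05),('box far',[(510,190),(518,332)],.05),('knob bar',[(478,268),(510,289)],.104),('off/dots',[(485,255),(463,271),(467,265)],.05),('tub rim',[(81,209),(181,191),(204,346),(101,366)],.1),
          ('a',[(300,270),(324,312)],.082),('b',[(424,287),(400,317)],.086)):
            print(nm,[w(p,z,c,O,M).round(3)[:2].tolist() for p in px])
E
```

```text
top [0.424 0.057 0.941] [[0.01, -0.99, 0.16], [-1.0, -0.01, 0.01], [-0.01, -0.16, -0.99]]
top plate_top [367.8 255.4] 0.7 [ 0.548 -0.019  0.05 ]
top knob_grip [489.9 276.8] 0.83 [ 0.507 -0.231  0.088]
top chunk_a_c [310.9 290.7] 0.58 [0.48  0.085 0.066]
top whole_1_c [401.3 228.7] 0.81 [ 0.593 -0.078  0.078]
top tub [159.3 282.9] 0.63 [0.497 0.383 0.   ]
plate c [[0.672, 0.151], [0.674, -0.179], [0.408, -0.178], [0.408, 0.144]]
box far [[0.675, -0.288], [0.411, -0.29]]
knob bar [[0.52, -0.205], [0.484, -0.259]]
off/dots [[0.551, -0.236], [0.52, -0.194], [0.532, -0.202]]
tub rim [[0.62, 0.497], [0.655, 0.32], [0.382, 0.265], [0.347, 0.439]]
a [[0.516, 0.105], [0.442, 0.061]]
b [[0.488, -0.115], [0.435, -0.072]]
scene [ 1.203 -0.15   0.867] [[0.32, 0.73, -0.6], [0.95, -0.26, 0.19], [-0.01, -0.63, -0.77]]
scene plate_top [294.3 238.7] 0.59 [ 0.546 -0.009  0.05 ]
scene knob_grip [165.8 242.2] 0.91 [ 0.508 -0.234  0.088]
scene chunk_a_c [327.2 195. ] 0.87 [0.474 0.08  0.066]
scene chunk_a_c [344.  243.4] 0.55 [0.599 0.071 0.066]
scene whole_1_c [262.7 259.4] 0.88 [ 0.595 -0.079  0.078]
scene tub [466.3 189.4] 0.65 [0.497 0.383 0.   ]
```

View pics/scene1.png

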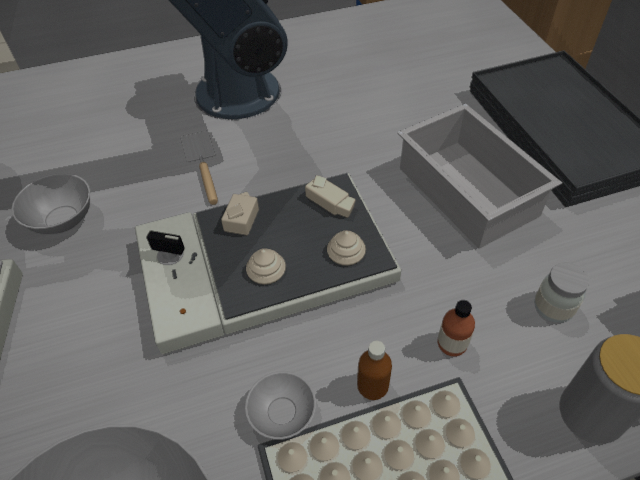

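The scene view agrees: the knob's pointer is toward the dots, and the plate edges run along the world axes. I get the knob at about (0.507,-0.232), with the bar at about 56°, so q≈0.22. I'll move above the knob.

drive_tool([
  [-217, 15, -138, 0, -21, 0, 50],
  [-434, 22, -276, 0, -42, 0, 50],
  [-434, 22, -276, 0, -42, 0, 50],
  [-434, 22, -276, 0, -42, 0, 50],
  [-434, 22, -276, 0, -42, 0, 50],
  [-434, 22, -276, 0, -42, 0, 50],
  [-434, 22, -276, 0, -42, 0, 50],
  [-434, 22, -276, 0, -42, 0, 50],
  [-434, 22, -276, 0, -42, 0, 50],
  [-434, 22, -276, 0, -42, 0, 50],
])

```text
time: 1.7
position: [0.4973, -0.2416, 0.2014]
tool_rot: [0.333, -0.624, 0.624, -0.333]
ft_force: [-0.1, -0.3, -0.3]
grip_width: 0.0497
```

drive_tool([
  [0, 0, 0, 0, 0, 0, 50],
  [0, 0, 0, 0, 0, 0, 50],
  [0, 0, 0, 0, 0, 0, 50],
])

```text
time: 2.0
position: [0.4954, -0.2438, 0.2012]
tool_rot: [0.333, -0.624, 0.624, -0.332]
ft_force: [0.3, -1.0, 0.1]
grip_width: 0.0503
```

```bash
cat >> h.py <<'E'
def go(p,jaw,cur=None):
    """tool-frame shift (mm) and turn about tool y (deg) to world TCP p, jaw-axis angle jaw(deg, mod 180)"""
    o=get_obs();Rt=R.from_quat(o['tool_rot']).as_matrix();z=Rt[:,2]
    a=np.degrees(np.arctan2(z[1],z[0]));t=(jaw-a+90)%180-90
    print('shift',(Rt.T@(np.array(p)-o['position'])*1000).round(1),'turn y',round(-t,1),'jaw now',round(a,1),'q',o['q'].round(2))
E
python3 - <<'E'
from h import *
im,c,O,M=cam('wrist');cv2.imwrite('pics/w2.png',im);print(O.round(3),M.round(2).tolist())
for d in mark_of('wrist','knob_grip')[:2]:
    print(np.round(d['location'],1),d['conf'],w(d['location'],.088,c,O,M).round(4))
    p=w(d['location'],.088,c,O,M)
go([p[0],p[1],.12],-34)
E
```

```text
[ 0.531 -0.19   0.363] [[0.83, -0.54, -0.14], [-0.56, -0.81, -0.2], [-0.0, 0.24, -0.97]]
[322.  218.3] 0.82 [ 0.5035 -0.2349  0.088 ]
shift [-12.7  81.2   1.6] turn y 0.0 jaw now -34.0 q [-0.66  0.46  1.64 -0.    1.05 -0.07]
```

View pics/w2.png

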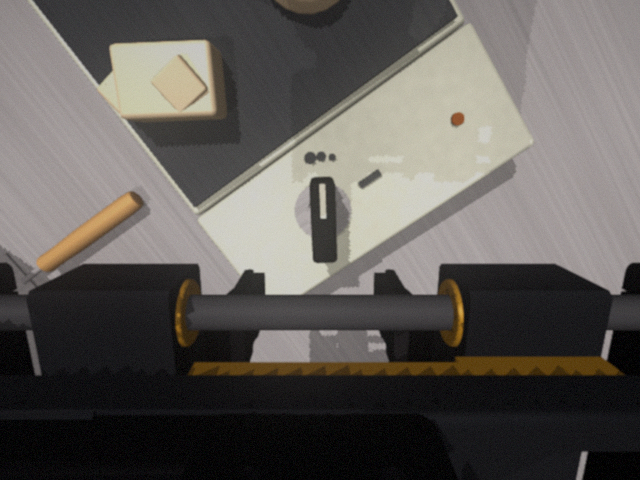

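The wrist view shows the knob bar nearly vertical in the image at (323,218). Its white pointer line faces up toward the dots at (320,157), and the off mark is at (371,178). The wrist fix agrees with the other cameras within about 3 mm, so I'll descend.

drive_tool([
  [-13, 40, 2, 0, 0, 0, 50],
  [-13, 80, 2, 0, 0, 0, 50],
  [-13, 110, 2, 0, 0, 0, 50],
  [-13, 125, 2, 0, 0, 0, 50],
  [-13, 131, 2, 0, 0, 0, 50],
  [-13, 131, 2, 0, 0, 0, 50],
], newtons=15)

```text
time: 2.7
position: [0.5041, -0.2343, 0.0696]
tool_rot: [-0.332, 0.625, -0.624, 0.332]
ft_force: [0.2, 0.2, 0.7]
grip_width: 0.05
```

drive_tool([
  [0, 0, 0, 0, 0, 0, 30],
  [0, 0, 0, 0, 0, 0, 10],
  [0, 0, 0, 0, 0, 0, 10],
  [0, 0, 0, 0, 0, 0, 10],
  [0, 0, 0, 0, 0, 0, 10],
], newtons=15)

```text
time: 3.2
position: [0.5056, -0.2339, 0.0707]
tool_rot: [0.332, -0.623, 0.625, -0.333]
ft_force: [2.9, -2.5, -0.2]
grip_width: 0.0179
```

drive_tool([
  [0, 0, 1.5, 0, 0, 0, 10],
  [0, 3, 1.5, 0, 0, 0, 10],
  [0, 6, 1.5, 0, 0, 0, 10],
  [0, 9, 1.5, 0, 0, 0, 10],
  [0, 9, 1.5, 0, 0, 0, 10],
  [0, 9, 1.5, 0, 0, 0, 10],
], newtons=30)

```text
time: 3.8
position: [0.5057, -0.2339, 0.0611]
tool_rot: [-0.333, 0.624, -0.624, 0.333]
ft_force: [-1.7, 1.9, 6.2]
grip_width: 0.0178
```

drive_tool([
  [0, 1, -0.7, 0, 0, 0, 10],
  [0, 1, -0.7, 0, 0, 0, 10],
  [0, 1, -0.7, 0, 0, 0, 10],
])

```text
time: 4.1
position: [0.5057, -0.2339, 0.0606]
tool_rot: [0.333, -0.624, 0.624, -0.333]
ft_force: [-1.7, 0.6, 8.0]
grip_width: 0.0181
```

drive_tool([
  [0, 0, 0, 0, 5, 0, 10],
  [0, 0, 0, 0, 10, 0, 10],
  [0, 0, 0, 0, 15, 0, 10],
  [0, 0, 0, 0, 20, 0, 10],
  [0, 0, 0, 0, 25, 0, 10],
])

```text
time: 4.6
position: [0.5062, -0.2343, 0.0607]
tool_rot: [0.188, -0.681, 0.682, -0.189]
ft_force: [-0.6, 0.5, 6.3]
grip_width: 0.0179
```

```bash
python3 -c "
from h import *
o=get_obs();print(o['moment'].round(3),o['ft_force'].round(1),o['position'].round(4));go(o['position'],-90)"
```

```text
[0.107 0.222 0.103] [-0.6  0.5  6.3] [ 0.5062 -0.2343  0.0607]
shift [0. 0. 0.] turn y 31.0 jaw now -59.0 q [-0.63  0.68  1.73 -0.    0.73  0.4 ]
```

The knob is past the gate start at low torque, so I'll turn it the remaining 31°.

drive_tool([
  [0, 0, 0, 0, 5, 0, 10],
  [0, 0, 0, 0, 10, 0, 10],
  [0, 0, 0, 0, 15, 0, 10],
  [0, 0, 0, 0, 20, 0, 10],
  [0, 0, 0, 0, 25, 0, 10],
  [0, 0, 0, 0, 31, 0, 10],
  [0, 0, 0, 0, 31, 0, 10],
])

```text
time: 5.3
position: [0.5064, -0.2351, 0.0608]
tool_rot: [-0.0, -0.706, 0.708, -0.001]
ft_force: [-1.5, -0.8, 6.5]
grip_width: 0.0179
```

```bash
python3 -c "
from h import *
o=get_obs();print(o['moment'].round(3),o['ft_force'].round(1),o['position'].round(4));go(o['position'],-90)"
```

```text
[-0.094  0.241 -0.013] [-1.5 -0.8  6.5] [ 0.5064 -0.2351  0.0608]
shift [0. 0. 0.] turn y 0.1 jaw now -89.9 q [-0.63  0.68  1.73 -0.    0.73  0.94]
```

drive_tool([
  [0, -4, 0, 0, 0, 0, 10],
  [0, -8, 0, 0, 0, 0, 10],
  [0, -10, 0, 0, 0, 0, 10],
  [0, -10, 0, 0, 0, 0, 50],
  [0, -10, 0, 0, 0, 0, 50],
  [0, -10, 0, 0, 0, 0, 50],
  [0, -40, 0, 0, 0, 0, 50],
  [0, -90, 0, 0, 0, 0, 50],
  [0, -140, 0, 0, 0, 0, 50],
  [0, -140, 0, 0, 0, 0, 50],
])

```text
time: 6.3
position: [0.5095, -0.2362, 0.2066]
tool_rot: [-0.003, -0.704, 0.71, -0.005]
ft_force: [1.1, -0.7, 1.0]
grip_width: 0.0494
```

```bash
python3 - <<'E'
from h import *
im,c,O,M=cam('wrist');cv2.imwrite('pics/w3.png',im)
for t,z in(('knob_grip',.088),('chunk_a_c',.067),('whole_1_c',.078)):
  for d in mark_of('wrist',t)[:2]:print(t,np.round(d['location'],1),round(d['conf'],2),w(d['location'],z,c,O,M).round(3))
print(get_obs()['position'],get_obs()['time'])
for h in(.104,.094):
  print(h,[np.round(proj([.506+s*.03*1,-.234,h],c,O,M),1).tolist() for s in(1,-1)])
E
```

```text
knob_grip [314.3 242.8] 0.93 [ 0.503 -0.234  0.088]
whole_1_c [100.5 120.2] 0.71 [ 0.593 -0.076  0.078]
[ 0.50442519 -0.2328698   0.19871872] 6.5
0.104 [[314.0, 202.6], [314.0, 282.4]]
0.094 [[314.1, 200.8], [314.1, 278.0]]
```

View pics/w3.png

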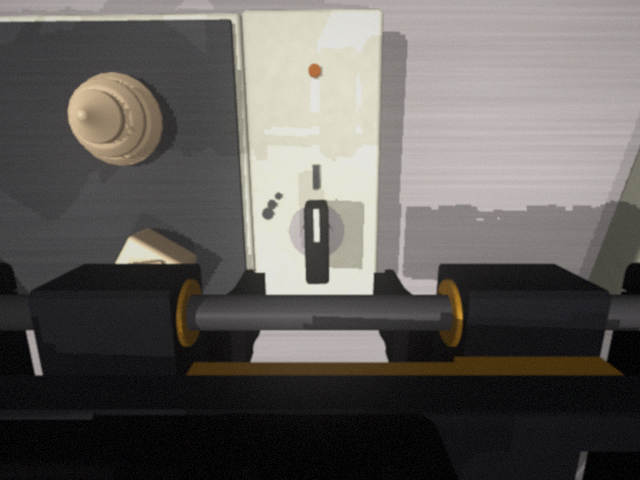

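The pointer is on the off mark: bar (316,200)–(317,283), mark at (316,177). The bar's apparent length fits the sprung-out height. Next is chunk B, at about (0.467,-0.092) with its long axis at about -34°, so the jaw axis goes to -124°.

drive_tool([
  [12, 0, -47, 0, 8, 0, 80],
  [24, 0, -94, 0, 16, 0, 80],
  [37, 0, -141, 0, 24, 0, 80],
  [37, 0, -141, 0, 32, 0, 80],
  [37, 0, -141, 0, 34, 0, 80],
  [37, 0, -141, 0, 34, 0, 80],
  [37, 0, -141, 0, 34, 0, 80],
])

```text
time: 7.2
position: [0.4674, -0.0927, 0.1988]
tool_rot: [0.205, 0.677, -0.676, -0.207]
ft_force: [-0.3, -0.1, -0.2]
grip_width: 0.0794
```

```bash
python3 - <<'E'
from h import *
im,c,O,M=cam('wrist');cv2.imwrite('pics/w4.png',im);np.savez('w4',O=O,M=M)
for t,z in(('chunk_b_c',.068),('whole_1_c',.078)):
  for d in mark_of('wrist',t)[:2]:print(t,np.round(d['location'],1),round(d['conf'],2),w(d['location'],z,c,O,M).round(3))
print(get_obs()['position'],get_obs()['q'].round(2))
E
```

```text
chunk_b_c [318.7 232.6] 0.87 [ 0.464 -0.092  0.068]
whole_1_c [198.4  95.3] 0.58 [ 0.597 -0.078  0.078]
[ 0.46792082 -0.09315903  0.19952471] [-0.43  0.36  1.82  0.    0.96  1.73]
```

View pics/w4.png

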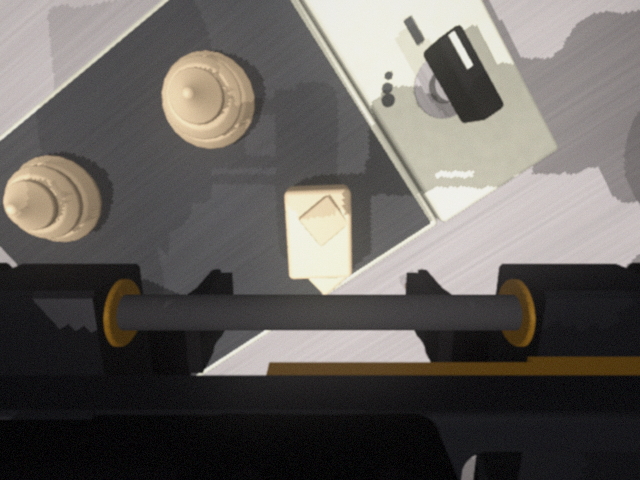

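The view shows chunk B aligned between the fingers, centre about (319,232), long axis vertical. The knob stands proud at (463,75), with both wholes clear. I'll descend to TCP z≈0.056 and grip lightly.

drive_tool([
  [4, 45, 1, 0, 0, 0, 80],
  [4, 90, 1, 0, 0, 0, 80],
  [4, 125, 1, 0, 0, 0, 80],
  [4, 138, 1, 0, 0, 0, 80],
  [4, 143, 1, 0, 0, 0, 80],
  [4, 143, 1, 0, 0, 0, 80],
  [4, 143, 1, 0, 0, 0, 40],
  [4, 143, 1, 0, 0, 0, 40],
  [4, 143, 1, 0, 0, 0, 40],
  [4, 143, 1, 0, 0, 0, 40],
], newtons=8)

```text
time: 8.35
position: [0.4647, -0.0917, 0.0579]
tool_rot: [-0.206, -0.676, 0.677, 0.205]
ft_force: [0.2, 0.9, 0.5]
grip_width: 0.0561
```

drive_tool([
  [0, 0, 0, 0, 0, 0, 40],
  [0, -20, 0, 0, 0, 0, 40],
  [0, -50, 0, 0, 0, 0, 40],
  [0, -90, 0, 0, 0, 0, 40],
  [0, -140, 0, 0, 0, 0, 40],
  [0, -190, 0, 0, 0, 0, 40],
  [0, -190, 0, 0, 0, 0, 40],
])

```text
time: 9.05
position: [0.4686, -0.0933, 0.2538]
tool_rot: [-0.211, -0.676, 0.677, 0.2]
ft_force: [1.0, 0.1, -1.0]
grip_width: 0.0502
```

```bash
python3 - <<'E'
from h import *
o=get_obs();print(o['position'],o['ft_force'].round(1),o['grip_width'])
for g in (-124,-90,-60): go([.455,.345,.25],g)
im,c,O,M=cam('scene')
q=[w(p,.1,c,O,M)[:2].round(3).tolist() for p in [(464,109),(562,183),(489,240),(399,130)]];print(q,np.mean(q,0))
E
```

```text
[ 0.46857247 -0.09330751  0.25375854] [ 1.   0.1 -1. ] 0.050169846802956664
shift [ 255.4    0.7 -356.5] turn y 0.2 jaw now -123.8 q [-0.43  0.28  1.76  0.    1.08  1.73]
shift [ 255.4    0.7 -356.5] turn y -33.8 jaw now -123.8 q [-0.43  0.28  1.76  0.    1.08  1.73]
shift [ 255.4    0.7 -356.5] turn y -63.8 jaw now -123.8 q [-0.43  0.28  1.76  0.    1.08  1.73]
[[0.362, 0.428], [0.624, 0.499], [0.701, 0.302], [0.379, 0.27]] [0.5165  0.37475]
```

The grip reads 50 mm, so chunk B is held. The tub centre is about (0.499,0.382), yaw about 12°. I'll carry B to the tub's -x half.

drive_tool([
  [27, 0, -37, 0, -5, 0, 40],
  [54, 0, -74, 0, -10, 0, 40],
  [83, 0, -113, 0, -15, 0, 40],
  [112, 0, -152, 0, -20, 0, 40],
  [141, 0, -191, 0, -25, 0, 40],
  [170, 0, -230, 0, -30, 0, 40],
  [199, 0, -269, 0, -35, 0, 40],
  [228, 0, -308, 0, -40, 0, 40],
  [254, 0, -345, 0, -46, 0, 40],
  [276, 0, -376, 0, -46, 0, 40],
])

```text
time: 10.1
position: [0.4429, 0.3763, 0.2449]
tool_rot: [0.077, -0.703, 0.703, -0.075]
ft_force: [0.7, -1.1, 0.2]
grip_width: 0.0505
```

drive_tool([
  [0, 0, 0, 0, 0, 0, 40],
  [0, 0, 0, 0, 0, 0, 40],
])

```text
time: 10.3
position: [0.4431, 0.3743, 0.245]
tool_rot: [0.077, -0.702, 0.704, -0.074]
ft_force: [-0.8, -0.1, -0.9]
grip_width: 0.0507
```

```bash
python3 - <<'E'
from h import *
o=get_obs();print(o['position'],o['ft_force'].round(1),o['grip_width'])
go([.450,.372,.05],-78)
im,c,O,M=cam('top');cv2.imwrite('pics/t5.png',im)
for d in mark_of('top','tub')[:2]:print(d,w(d['location'],0,c,O,M).round(3))
E
```

```text
[0.44313471 0.37429066 0.24500334] [-0.8 -0.1 -0.9] 0.050734055575048745
shift [ -7.  195.    3.3] turn y 0.3 jaw now -77.7 q [ 0.51  0.44  1.52 -0.    1.18  1.87]
{'location': [161.8, 282.8], 'conf': 0.97} [0.497 0.378 0.   ]
{'location': [492.2, 275.7], 'conf': 0.38} [ 0.517 -0.265  0.   ]
```

View pics/t5.png

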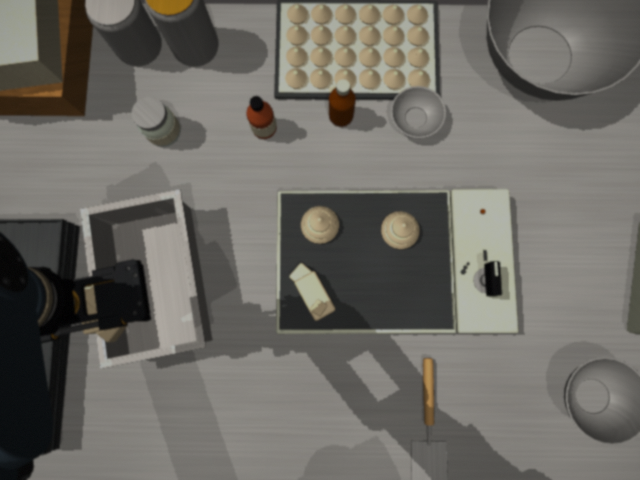

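The top view shows the gripper over the tub at (100,295), with chunk A at (312,292), both wholes unmoved, and the knob at off. I'll lower and release.

drive_tool([
  [-7, 45, 2, 0, 0, 0, 40],
  [-7, 90, 2, 0, 0, 0, 40],
  [-7, 135, 2, 0, 0, 0, 40],
  [-7, 170, 2, 0, 0, 0, 40],
  [-7, 190, 2, 0, 0, 0, 40],
  [-7, 195, 2, 0, 0, 0, 40],
  [-7, 195, 2, 0, 0, 0, 40],
  [-7, 195, 2, 0, 0, 0, 70],
  [-7, 195, 2, 0, 0, 0, 70],
  [-7, 195, 2, 0, 0, 0, 70],
])

```text
time: 11.4
position: [0.4528, 0.3744, 0.0536]
tool_rot: [-0.074, 0.704, -0.703, 0.076]
ft_force: [0.7, 0.4, -1.3]
grip_width: 0.0656
```

drive_tool([
  [0, 0, 0, 0, 0, 0, 70],
  [0, -45, 0, 0, 0, 0, 70],
  [0, -90, 0, 0, 0, 0, 70],
  [0, -135, 0, 0, 0, 0, 70],
  [0, -180, 0, 0, 0, 0, 70],
  [0, -180, 0, 0, 0, 0, 70],
])

```text
time: 12.0
position: [0.4557, 0.3764, 0.2398]
tool_rot: [-0.07, 0.705, -0.701, 0.08]
ft_force: [0.2, 1.2, 0.3]
grip_width: 0.0703
```

```bash
python3 - <<'E'
from h import *
o=get_obs();print(o['position'],o['ft_force'].round(1),o['grip_width'],o['q'].round(2))
im,c,O,M=cam('top')
for d in spot_in('top','chunk_a_c')[:3]:print(np.round(d['location'],0),round(d['conf'],2),w(d['location'],.066,c,O,M).round(3))
for g in(-59,121):go([.477,.082,.2],g)
E
```

```text
[0.45573789 0.37643503 0.23979839] [0.2 1.2 0.3] 0.07032279033427778 [0.5  0.46 1.51 0.   1.16 1.86]
[311. 292.] 0.69 [0.478 0.084 0.066]
shift [ 37.5  33.5 291. ] turn y -18.8 jaw now -77.8 q [0.5  0.46 1.52 0.   1.16 1.86]
shift [ 37.5  33.5 291. ] turn y -18.8 jaw now -77.8 q [0.5  0.46 1.52 0.   1.16 1.86]
```

drive_tool([
  [6, 5, 49, 0, -5, 0, 70],
  [12, 10, 98, 0, -10, 0, 70],
  [19, 15, 147, 0, -15, 0, 70],
  [26, 20, 196, 0, -19, 0, 70],
  [33, 26, 245, 0, -19, 0, 70],
  [38, 33, 290, 0, -19, 0, 70],
  [38, 33, 290, 0, -19, 0, 70],
  [38, 33, 290, 0, -19, 0, 70],
  [38, 33, 290, 0, -19, 0, 70],
])

```text
time: 13.0
position: [0.4748, 0.0832, 0.1983]
tool_rot: [-0.191, 0.682, -0.681, 0.189]
ft_force: [0.2, 0.8, 0.7]
grip_width: 0.0698
```

```bash
python3 - <<'E'
from h import *
im,c,O,M=cam('wrist');cv2.imwrite('pics/w6.png',im)
for d in mark_of('wrist','chunk_a_c')[:2]:
  p=w(d['location'],.066,c,O,M);print(np.round(d['location'],1),round(d['conf'],2),p.round(3));go([p[0],p[1],.056],-59)
E
```

```text
[323.7 221.1] 0.64 [0.481 0.083 0.066]
shift [ -5.1 142.8   3.9] turn y 0.3 jaw now -58.7 q [-0.06  0.37  1.81  0.    0.96  0.97]
[584.  206.3] 0.64 [ 0.598 -0.087  0.066]
shift [-16.9 142.7 209.7] turn y 0.3 jaw now -58.7 q [-0.06  0.37  1.81  0.    0.96  0.97]
```

View pics/w6.png

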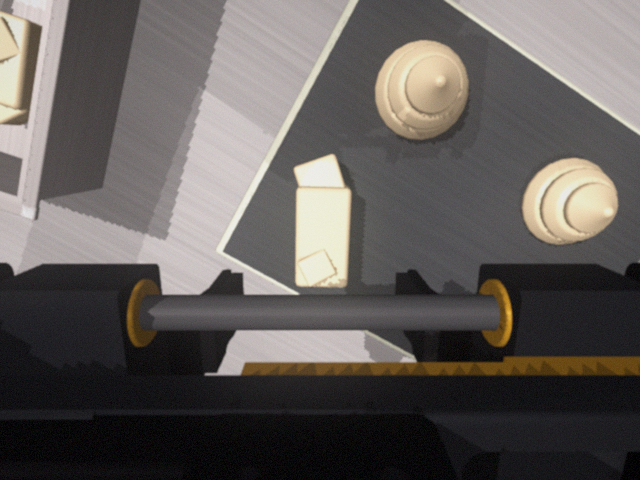

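Chunk A lies centred between the fingers at about (323,224), with its flat sides parallel to the pads. Chunk B shows inside the tub at the left edge. I'll grasp A.

drive_tool([
  [-4, 45, 3, 0, 0, 0, 70],
  [-4, 90, 3, 0, 0, 0, 70],
  [-4, 125, 3, 0, 0, 0, 70],
  [-4, 138, 3, 0, 0, 0, 70],
  [-4, 142, 3, 0, 0, 0, 70],
  [-4, 142, 3, 0, 0, 0, 70],
  [-4, 142, 3, 0, 0, 0, 32],
  [-4, 142, 3, 0, 0, 0, 32],
  [-4, 142, 3, 0, 0, 0, 32],
  [-4, 142, 3, 0, 0, 0, 32],
], newtons=8)

```text
time: 14.1
position: [0.4811, 0.0819, 0.0579]
tool_rot: [0.189, -0.681, 0.681, -0.19]
ft_force: [-0.1, 0.6, 0.3]
grip_width: 0.0459
```

drive_tool([
  [0, 0, 0, 0, 0, 0, 32],
  [0, 0, 0, 0, 0, 0, 32],
  [0, -20, 0, 0, 0, 0, 32],
  [0, -50, 0, 0, 0, 0, 32],
  [0, -90, 0, 0, 0, 0, 32],
  [0, -140, 0, 0, 0, 0, 32],
  [0, -190, 0, 0, 0, 0, 32],
  [0, -190, 0, 0, 0, 0, 32],
])

```text
time: 14.9
position: [0.4853, 0.0818, 0.2536]
tool_rot: [0.185, -0.679, 0.683, -0.195]
ft_force: [1.4, 0.5, -1.1]
grip_width: 0.042
```

```bash
python3 - <<'E'
from h import *
o=get_obs();print(o['position'],o['grip_width'])
go([.564,.393,.25],-78)
E
```

```text
[0.48530168 0.08175481 0.25364112] 0.04196857002217148
shift [-228.3    4.6 -225.7] turn y 19.1 jaw now -58.9 q [-0.06  0.3   1.73  0.    1.09  0.97]
```

Chunk A is held at 42 mm. I'll carry it to the tub's +x half.

drive_tool([
  [-32, 0, -32, 0, 4, 0, 32],
  [-64, 0, -64, 0, 8, 0, 32],
  [-96, 0, -96, 0, 12, 0, 32],
  [-128, 0, -128, 0, 16, 0, 32],
  [-160, 0, -160, 0, 19, 0, 32],
  [-192, 0, -192, 0, 19, 0, 32],
  [-228, 0, -226, 0, 19, 0, 32],
  [-228, 0, -226, 0, 19, 0, 32],
  [-228, 0, -226, 0, 19, 0, 32],
  [-228, 0, -226, 0, 19, 0, 32],
])

```text
time: 15.9
position: [0.5582, 0.3921, 0.2459]
tool_rot: [0.075, -0.703, 0.704, -0.074]
ft_force: [-0.5, -1.0, -0.8]
grip_width: 0.0421
```

```bash
python3 - <<'E'
from h import *
o=get_obs();print(o['position'],o['grip_width'])
go([.564,.393,.05],-78)
E
```

```text
[0.55819432 0.3921011  0.24593924] 0.0421272114802009
shift [-6.400e+00  1.959e+02  1.000e-01] turn y 0.1 jaw now -77.9 q [ 0.45  0.59  1.25 -0.    1.31  1.81]
```

drive_tool([
  [-5, 45, 0, 0, 0, 0, 32],
  [-5, 90, 0, 0, 0, 0, 32],
  [-5, 135, 0, 0, 0, 0, 32],
  [-5, 170, 0, 0, 0, 0, 32],
  [-5, 190, 0, 0, 0, 0, 32],
  [-5, 195, 0, 0, 0, 0, 32],
  [-5, 195, 0, 0, 0, 0, 32],
  [-5, 195, 0, 0, 0, 0, 65],
  [-5, 195, 0, 0, 0, 0, 65],
  [-5, 195, 0, 0, 0, 0, 65],
])

```text
time: 16.9
position: [0.5648, 0.3948, 0.054]
tool_rot: [-0.074, 0.704, -0.703, 0.076]
ft_force: [0.2, 0.4, 0.7]
grip_width: 0.0585
```

drive_tool([
  [0, 0, 0, 0, 0, 0, 65],
  [0, -45, 0, 0, 0, 0, 65],
  [0, -90, 0, 0, 0, 0, 65],
  [0, -135, 0, 0, 0, 0, 65],
  [0, -180, 0, 0, 0, 0, 65],
  [0, -220, 0, 0, 0, 0, 65],
  [100, -220, 0, 0, 0, 0, 65],
  [100, -220, 0, 0, 0, 0, 65],
  [100, -220, 0, 0, 0, 0, 65],
])

```text
time: 17.8
position: [0.4556, 0.3703, 0.2705]
tool_rot: [0.08, -0.701, 0.705, -0.071]
ft_force: [0.3, -0.0, -0.2]
grip_width: 0.065
```

```bash
python3 - <<'E'
from h import *
print(get_obs()['position'],get_obs()['time'])
a=camera('scene');print([(np.round(d['location']),round(d['conf'],2)) for t in('chunk_a_c','whole_1_c','knob_grip') for d in spot_in('scene',t)[:3]])
k=cv2.resize(a[215:275,130:210],None,fx=5,fy=5);cv2.imwrite('pics/s7.png',np.vstack([a[90:390],np.pad(k,((0,0),(0,240),(0,0)))]))
E
```

```text
[0.4556464  0.37025025 0.27053293] 17.8
[(array([487., 195.]), 0.67), (array([266., 266.]), 0.97), (array([164., 245.]), 0.69), (array([345., 246.]), 0.37)]
```

View pics/s7.png

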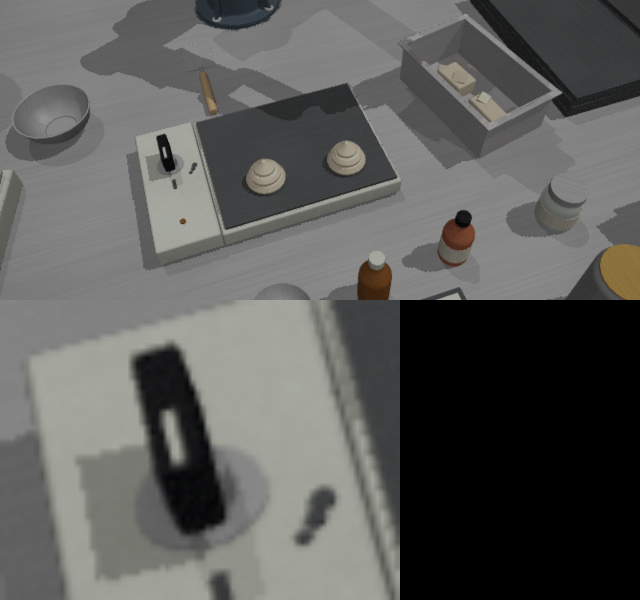

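The final view shows both chunks lying in the tub at about (457,75) and (487,107) and both wholes standing at (266,176) and (346,158). The knob stands out with its pointer on the off mark. I'm handing in.

```bash
python3 -c "
from rig import *
print(hand_in())"
```

```text
the job is handed in; nothing more can be done
None
```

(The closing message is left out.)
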